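# Centre-punch both ends of a square bar

## Task

The square aluminium bar needs a centre mark in each end before it goes to the lathe. Keeping it square to the bench punch and its end centred on the brass nose, push its red end against the nose until the nose is fully back, then turn the bar round and do the same with its blue end. Finally lay the bar flat on the round cork pad, wholly on it, and let go, without shifting the other things on the bench.

Things in the scene. Friction and masses are not known exactly. Their poses are not given: they have to be found in the camera images.
- bar: loose square aluminium bar, 120 mm long, 28 x 28 mm in section, about 0.25 kg, lying on the bench; the last 15 mm of one end are painted red, of the other end blue. Origin at the centre of its underside; x along the bar towards the red end, z up. It starts at any heading, either left or right of the punch (the pad is on the other side)
- bar_center (a point): centre of the bar's volume, 14 mm above its underside
- red_end (a point): centre of the bar's red end face
- blue_end (a point): centre of the bar's blue end face
- punch: bench punch fixed to the bench: dark steel bed plate (245 x 80 mm, 8 mm thick) from x = -135 to +110 mm, green housing (60 wide, top 60 mm above the bench) from x = +35 to +110 mm. Origin on the bench under the nose face at rest; x is the direction to push, from the bed's open front into the housing; z up. A bar resting on the bed has its middle at nose height
- nose (a joint): how far the sprung nose is pushed back, 0 at rest to 0.012 m at its stop. The spring pushes with 2.3 N at rest and 7.7 N at the stop and brings the nose back when released; the punch marks from 0.0095 m on, held for 0.2 s
- nose_face (a point): centre of the flat front face of the brass nose (a disc 26 mm across), 22 mm above the bench; moves with the nose; axes as the punch's. A mark counts if this point meets the bar's end within 7 mm of its centre sideways and in height, with the bar within 8 degrees of square
- pad: round cork pad, 180 mm across, 6 mm thick, fixed to the bench; origin at the centre of its underside
- mallet: mallet with a brown rawhide head (60 mm across, 95 mm tall) standing on its face, wooden handle 250 mm long sticking out level; origin under the head; a bystander, leave it where it is
- file: flat file with a green handle, 260 mm long, 18 mm tall; origin under the joint of handle and blade, handle along its +x; a bystander, leave it where it is
- brush_cup: green glass cup, 72 mm across and 90 mm tall, holding brushes up to 175 mm tall; origin under its centre; a bystander, leave it where it is
- polish_jar: jar with a black cap, 64 mm across, 75 mm tall; origin under its centre; a bystander, leave it where it is
- tin: open green tin tray, 110 x 75 x 28 mm; origin under its centre; a bystander, leave it where it is
Not all that is in view belongs to the job. Leave any orange or turquoise look-alike of the bar alone.

How it is judged:
By the outcome, as a careful person would: the job done as asked, in the order asked, and still so for the second after the job is handed in, with the robot touching nothing.
It also fails if it takes over 70 s, if anything falls off the work surface, if the arm or the gripper's body presses on something with over 40 N, if the wrist force passes 120 N, or if a joint passes its speed limit or range.

## Robot

A 6-joint arm with a two-finger parallel gripper is mounted at the origin on the work surface. World frame = base frame: x ahead of the robot, y to its left, z up, the work surface at z = 0. Lengths are in m, angles in rad, forces in N, time in s.
With the tool pointing down it reaches from about 0.3 to 0.875 m from the base axis. Payload 6.4 kg.
Tool frame: the origin (TCP) lies midway between the tips of the shut fingers; the grasp point (between the pads) lies 19 mm behind it (ctrl.tcp_to_grasp is the distance from the TCP to the grasp point, in m); z points along the fingers, y is the direction in which the jaws open and shut (so a half turn about z gives the same grasp; the last joint's range is limited). The gripper opens to 85 mm and grips with 20 to 120 N. Pads are 22 mm wide; open, the fingers measure 114 mm over their backs; the gripper's body (76 mm by 85 mm) begins 54 mm behind the grasp point. The pads swing forward as they close: fully open they stand 13 mm farther back than shut.
Start: joints at [-1.347, 0.181, 1.607, -0, 1.354, -0.206], TCP at [0.24, -0.523, 0.231] pointing down, gripper open.
Joint ranges: [-2.99, 2.99], [-0.89, 2.07], [0.3, 2.58], [-1.14, 4.28], [0, 2.63], [-3.12, 3.12]. Speed limits (rad/s): [2.57, 2.57, 3.01, 3.14, 3.14, 3.14].

## Interface

Orientations are given as a unit quaternion [w, x, y, z].
In Python, from bench import monitor, imaging, order, spotter, ctrl gives the robot as it stands.
- The arm moves only by the shell command python3 -m pendant 'ROWS'. ROWS is JSON, a list that holds one entry, the list of rows, each a list of 5 numbers: the shift along the world's x, y, z in mm, then the turn about the world's z in degrees, then the finger opening in mm, from 0 to 85.4. A call has 1 to 8 rows; each row shifts and turns the commanded pose from where the row before left it; what a row does not reach is not made up. A row lasts 1/8 s, in which the tool goes at most 62.5 mm and 10.7 degrees, less where a joint would pass 70% of its speed; a pose out of reach is approached as far as the arm can. A call with a gripper value outside its range is refused whole. The fingers move at their own pace and stop on an object; the grip force is fixed at half the most. Time passes only in rows, so rows that do not move let the fingers close. It gives the time, the measured TCP pose, the force and the opening at its end, in the units of the state.
- monitor.get_obs(): the state, without advancing time (a new reading comes with each control period).
- imaging.camera(name): name is "scene" or "top" or "wrist"; returns a dict with "img" (480x640x3 uint8, red, green, blue), "vfov" (degrees; the focal length in pixels is half the picture's height over the tangent of half this angle, whatever the lens; pixels are square), "cx", "cy" (the principal point, pixels), "distortion" ([k1, k2, p1, p2, k3] as OpenCV has them; the pictures are not rectified), "origin" and "orientation" of the camera in the world. Camera axes: x right, y down, z forward; pixel columns grow to the right and rows downward; lengths in m; the calibration is good to about 2 mm. A picture is of the moment at which its call begins. There is no depth.
- order.hand_in(): hands the job in, once; it reports no verdict.
Trained networks look in the newest picture that a camera, given by its name, has taken for a name from the list of things; names that differ only in an ending like _2 or _b are one class to them, and where a whole thing is asked for, a point or a joint stands for the part that bears it (a point fixed in the world has none). Each returns a list of dicts, best first, with "confidence" (0 to 1); they miss things now and then, are a little off and sometimes report something else, mostly with a low value. They report only what shows in the picture. A call takes as long as a camera call. They do not tell look-alikes from the thing itself.
- spotter.recognise(camera, thing): "at" ([x, y, z] in m, in the coordinates of the camera as it stood for that picture, good to about 4 mm: the middle of the surface that is visible of it).
- spotter.tip_of(camera, thing): "at" ([x, y, z] in m, in the coordinates of the camera as it stood for that picture, good to about 4 mm: a listed point, or the origin of a listed thing).
The state is a dict: "time_s": time; "q": joint angles; "dq": joint speeds; "joint_efforts": joint torques, N m; "eef_pos": TCP position; "eef_rot": TCP orientation; "wrist_force": force on the tool from outside, world axes, zero at the start; "torque": the same for the moment, N m; "opening": opening from 0.0 (shut) to 1.0 (fully open).
Only numpy, scipy, OpenCV 4.12 (cv2) and the standard library are available. Lean on these libraries where they do the work, as an engineer would, in place of code of your own. Each camera call takes 0.05 s, during which the arm holds its last target. There are 200 camera calls.

## Working session

There is one attempt and no reset: what is moved stays moved. The work goes in short steps, Python scripts to look and compute and a shell command to move; the robot and the scene stay as the last step left them, time stands still between calls to the robot, and variables do not carry over. Pictures are saved under pics/ and viewed, about 8 in all and at most 12, crops included, and the job is handed in when it is done.

```bash
mkdir -p pics; cat > h.py <<'E'
import numpy as np, cv2
from bench import monitor, imaging, order, spotter, ctrl
from scipy.spatial.transform import Rotation as R
def rot(q): q=np.array(q); return R.from_quat(q[[1,2,3,0]]).as_matrix()
def K(c):
    f=240/np.tan(np.radians(c["vfov"])/2); return np.array([[f,0,c["cx"]],[0,f,c["cy"]],[0,0,1]])
def Rc(c):
    o=np.array(c["orientation"]); return rot(o) if o.shape==(4,) else o
def proj(c,P):
    p=(np.atleast_2d(P)-np.array(c["origin"]))@Rc(c)
    return cv2.projectPoints(p.reshape(-1,1,3),np.zeros(3),np.zeros(3),K(c),np.array(c["distortion"],float))[0].reshape(-1,2)
def ray(c,uv):
    n=cv2.undistortPoints(np.array(uv,float).reshape(-1,1,2),K(c),np.array(c["distortion"],float)).reshape(-1,2)
    return np.c_[n,np.ones(len(n))]@Rc(c).T
def onz(c,uv,z):
    d=ray(c,uv); o=np.array(c["origin"]); return o+d*((z-o[2])/d[:,2])[:,None]
def world(c,at): return Rc(c)@np.array(at)+np.array(c["origin"])
def save(c,n,box=None,s=1):
    im=c["img"][:,:,::-1]
    if box: im=im[box[1]:box[3],box[0]:box[2]]
    cv2.imwrite("pics/"+n,cv2.resize(im,None,fx=s,fy=s,interpolation=cv2.INTER_CUBIC))
E
python3 - <<'E'
from h import *
for n in ["top","scene"]:
    c=imaging.camera(n); save(c,n+"1.png"); np.save(n+"1.npy",c,allow_pickle=True)
    print(n,c["origin"],c["vfov"])
    for t in ["bar","punch","pad","mallet","file","brush_cup","polish_jar","tin"]:
        for r in spotter.recognise(n,t)[:3]:
            if r["confidence"]>.3: print(" rec",t,round(r["confidence"],2),world(c,r["at"]).round(3),proj(c,world(c,r["at"])).round(0)[0])
    for t in ["bar","bar_center","red_end","blue_end","punch","nose_face","pad","mallet","file"]:
        for r in spotter.tip_of(n,t)[:3]:
            if r["confidence"]>.3: print(" tip",t,round(r["confidence"],2),world(c,r["at"]).round(3),proj(c,world(c,r["at"])).round(0)[0])
print(monitor.get_obs())
E
```

```text
top [0.12061558 0.01032721 1.8108086 ] 43.46749088854019
 rec bar 0.86 [0.459 0.308 0.025] [226. 246.]
 rec bar 0.74 [0.464 0.186 0.027] [266. 244.]
 rec bar 0.62 [0.627 0.267 0.027] [240. 192.]
 rec punch 0.82 [ 0.592 -0.026  0.006] [335. 204.]
 rec pad 0.63 [ 0.463 -0.319  0.005] [431. 245.]
 rec mallet 0.7 [0.473 0.561 0.055] [141. 239.]
 rec mallet 0.33 [ 0.609 -0.01   0.028] [330. 197.]
 rec file 0.57 [0.369 0.109 0.017] [291. 275.]
 rec file 0.54 [ 0.594 -0.028  0.012] [336. 203.]
 rec brush_cup 0.57 [ 0.629 -0.444  0.061] [472. 188.]
 rec polish_jar 0.82 [0.674 0.41  0.075] [192. 173.]
 rec tin 0.87 [ 0.438 -0.513 -0.001] [493. 253.]
 tip bar 0.8 [ 0.467  0.185 -0.003] [267. 245.]
 tip bar 0.69 [ 0.457  0.311 -0.002] [226. 248.]
 tip bar 0.6 [0.287 0.263 0.002] [240. 303.]
 tip bar_center 0.94 [0.631 0.268 0.009] [241. 192.]
 tip bar_center 0.86 [0.281 0.261 0.016] [240. 304.]
 tip bar_center 0.82 [0.464 0.305 0.009] [227. 245.]
 tip red_end 0.97 [0.401 0.296 0.014] [229. 265.]
 tip red_end 0.92 [0.327 0.307 0.01 ] [225. 289.]
 tip red_end 0.72 [0.522 0.325 0.012] [221. 226.]

[... 1924 characters left out ...]
0.4   0.288 0.017] [431. 230.]
{'time_s': 1.8, 'q': array([-1.34729273e+00,  1.80804324e-01,  1.60698263e+00, -5.44156841e-06,
        1.35378469e+00, -2.06331345e-01]), 'dq': array([-0.00098167,  0.00041605, -0.00176307, -0.00135569,  0.0008173 ,
       -0.00089912]), 'joint_efforts': array([ 1.36622806e-03, -4.44832027e+01, -3.51673937e+01, -1.28851843e-04,
        7.46004825e-04,  1.61614133e-05]), 'eef_pos': array([ 0.23961847, -0.52272253,  0.23129443]), 'eef_rot': array([ 1.05293635e-05,  9.76993874e-01,  2.13267370e-01, -2.56666432e-06]), 'wrist_force': array([-0.33092488,  0.08633856, -0.24017039]), 'torque': array([0.04691987, 0.00292564, 0.01347909]), 'opening': 0.9987792308718302}
```

View images.

```bash
python3 - <<'E'
import cv2
a=cv2.imread("pics/top1.png")[140:340,120:520]
cv2.imwrite("pics/topc.png",cv2.resize(a,None,fx=2,fy=2,interpolation=cv2.INTER_CUBIC))
E
```

```text
(no output)
```

View pics/topc.png

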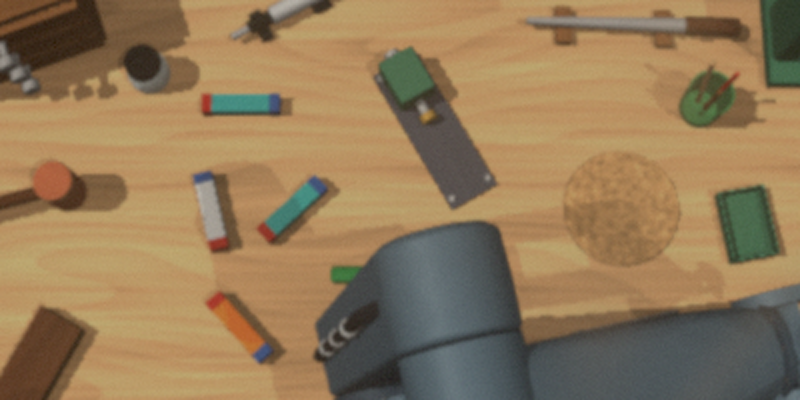

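View pics/scene1.png

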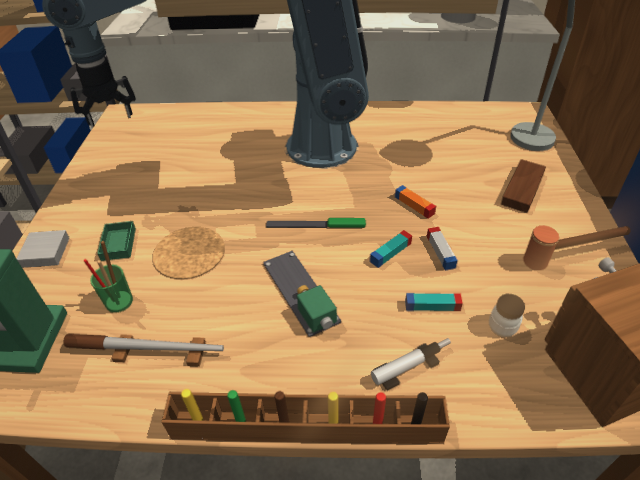

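Look-alike candidates (scene view pixels) are turquoise (391,250), turquoise (433,302), orange (415,201) and the silver-white bar at (441,248). The silver one is the aluminium bar: bar centre about (0.460, 0.308), red end towards the robot. The punch nose is at about (0.604,-0.024), heading roughly 32°. I'm heading above the bar, with the jaws across it.

```bash
python3 -m pendant '[[[13,49,0,10,60],[13,49,0,10,60],[13,49,0,10,60],[13,49,0,10,60],[13,49,0,10,60],[13,49,0,10,60],[13,49,0,10,60],[13,49,0,10,60]]]'; python3 -m pendant '[[[13,49,0,10,60],[13,49,0,10,60],[13,49,0,10,60],[13,49,0,10,60],[13,49,0,10,60],[13,49,0,10,60],[13,49,0,10,60],[13,49,0,10,60]]]'; python3 -m pendant '[[[12,47,0,10,60],[0,0,0,0,60]]]'
python3 - <<'E'
from h import *
o=monitor.get_obs(); y=rot(o["eef_rot"])[:,1]; print(o["eef_pos"],np.degrees(np.arctan2(y[1],y[0])),o["q"][5])
for n in ["wrist","top"]:
    c=imaging.camera(n); save(c,n+"2.png"); np.save(n+"2.npy",c,allow_pickle=True)
    print(n,c["origin"])
    for t in ["bar_center","red_end","blue_end"]+(["punch","nose_face","pad"] if n=="top" else []):
        for r in spotter.tip_of(n,t)[:4]:
            if r["confidence"]>.3: print(" tip",t,round(r["confidence"],2),world(c,r["at"]).round(3),proj(c,world(c,r["at"])).round(0)[0])
E
```

```text
time_s: 2.8
eef_pos: [0.3438, -0.1293, 0.2316]
eef_rot: [0.001, 0.609, 0.793, 0.0]
wrist_force: [1.2, -0.3, 1.7]
opening: 0.704
time_s: 3.8
eef_pos: [0.4479, 0.2631, 0.2315]
eef_rot: [0.0, -0.043, 0.999, -0.0]
wrist_force: [1.7, 0.7, 1.3]
opening: 0.7
time_s: 4.05
eef_pos: [0.4596, 0.3109, 0.2309]
eef_rot: [-0.0, -0.13, 0.992, 0.0]
wrist_force: [-0.4, -0.5, -0.3]
opening: 0.7
[0.45962857 0.31090749 0.23088707] 104.89813916167732 -1.4503780809925444
wrist [0.39497668 0.2938738  0.37235187]
 tip bar_center 0.88 [0.635 0.267 0.011] [243. 352.]
 tip bar_center 0.67 [0.464 0.312 0.011] [326. 206.]
 tip bar_center 0.66 [0.467 0.185 0.012] [191. 174.]
 tip red_end 0.81 [0.332 0.3   0.013] [354.  56.]
 tip red_end 0.79 [0.404 0.294 0.013] [324. 138.]
 tip red_end 0.61 [0.425 0.23  0.012] [249. 142.]
 tip red_end 0.59 [0.632 0.322 0.015] [295. 364.]
 tip blue_end 0.88 [0.518 0.324 0.015] [324. 264.]
 tip blue_end 0.61 [0.505 0.144 0.011] [143. 203.]
 tip blue_end 0.56 [0.632 0.205 0.013] [185. 336.]
top [0.12061558 0.01032721 1.8108086 ]
 tip bar_center 0.84 [0.465 0.185 0.013] [266. 244.]
 tip bar_center 0.73 [0.631 0.268 0.012] [240. 192.]
 tip red_end 0.93 [0.422 0.23  0.011] [251. 258.]
 tip red_end 0.74 [0.628 0.331 0.011] [220. 193.]
 tip red_end 0.72 [ 0.602 -0.023  0.001] [334. 201.]
 tip blue_end 0.67 [0.505 0.145 0.011] [280. 231.]
 tip blue_end 0.66 [0.631 0.204 0.009] [261. 192.]
 tip punch 0.55 [ 0.603 -0.023  0.001] [334. 201.]
 tip nose_face 0.51 [ 0.603 -0.023  0.019] [334. 199.]
 tip pad 0.85 [ 0.466 -0.318 -0.002] [430. 244.]
```

View pics/wrist2.png

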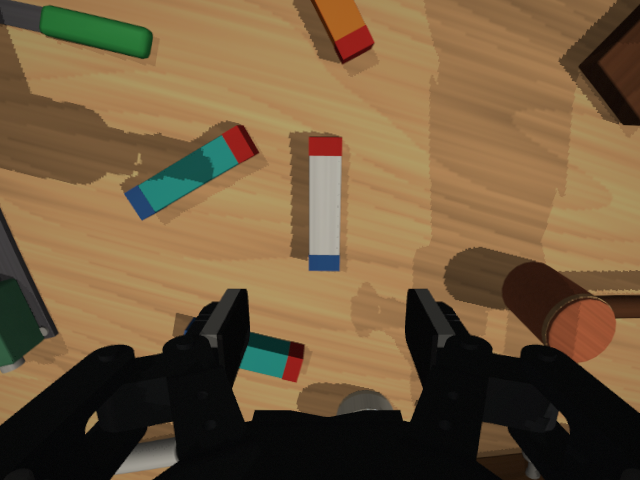

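The wrist view confirms the silver bar at (325,204): red end up (row 137), blue end down (row 271), aligned with the jaws. I'll compute its pose and fit the punch pose.

```bash
python3 - <<'E'
from h import *
from scipy.optimize import least_squares
c=np.load("wrist2.npy",allow_pickle=True).item()
P=onz(c,[[309,136],[342,136],[309,271],[340,271]],.028); print(P.round(4))
r=P[:2].mean(0);b=P[2:].mean(0);d=r-b;print("ctr",(r+b)/2,"len",np.linalg.norm(d),"hdg",np.degrees(np.arctan2(d[1],d[0])), "w",np.linalg.norm(P[0]-P[1]))
o=monitor.get_obs();print(o["eef_pos"])
# two-view height: bar centre from scene1 & wrist networks was ~.012-.014 (origin views agree)
t=np.load("top2.npy",allow_pickle=True).item(); s=np.load("scene1.npy",allow_pickle=True).item()
save(t,"punch_top.png",(290,150,390,260),5)
hsv=cv2.cvtColor(s["img"],cv2.COLOR_RGB2HSV)
im=cv2.resize(s["img"][240:345,250:355][:,:,::-1],None,fx=5,fy=5,interpolation=cv2.INTER_CUBIC)
a=cv2.imread("pics/punch_top.png"); h=min(im.shape[0],a.shape[0]); sc=.75
cv2.imwrite("pics/punch.png",cv2.resize(np.hstack([a[:h],im[:h]]),None,fx=sc,fy=sc)); print(h)
E
```

```text
[[0.4059 0.2811 0.028 ]
 [0.3987 0.3081 0.028 ]
 [0.5236 0.3109 0.028 ]
 [0.5163 0.3386 0.028 ]]
ctr [0.4611411  0.30965011 0.028     ] len 0.12142291465857409 hdg -165.60838052131848 w 0.027939366321690483
[0.45972595 0.30784678 0.23152357]
525
```

View pics/punch.png

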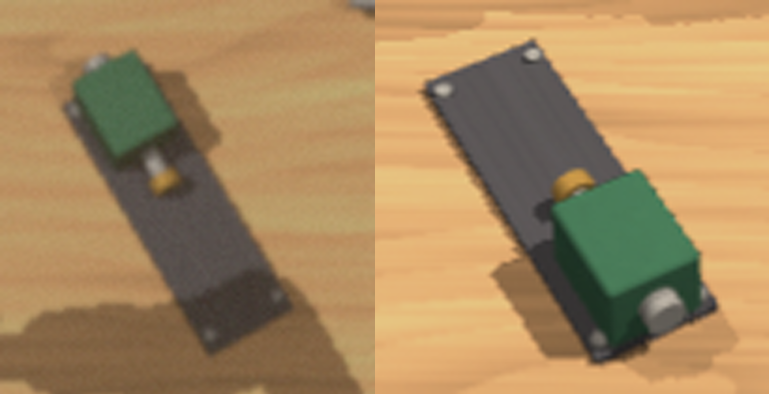

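The bar measures 121 × 28 mm at z = 28 mm, which matches. Next I'll fit the punch pose from the bed and housing corners in both views.

```bash
cat > punch.py <<'E'
from h import *
from scipy.optimize import least_squares
t=np.load("top2.npy",allow_pickle=True).item(); s=np.load("scene1.npy",allow_pickle=True).item()
T=[(346,244.7,-135,40,8),(367.6,232.1,-135,-40,8),(307.3,177.7,110,40,8),(310,174.5,110,30,60),(326.3,163.3,110,-30,60),(336.9,182.3,35,-30,60),(321.5,192.7,35,30,60)]
S=[(263.3,264,-135,-40,8),(292.4,250.7,-135,40,8),(340.9,322.1,110,40,8),(309.2,336.5,110,-40,8),(297.5,295.2,35,-30,60),(320.7,285.9,35,30,60),(336.4,308.8,110,30,60),(312.4,319.2,110,-30,60)]
def f(p,sets):
    x,y,a,z=p; out=[]
    for c,L in sets:
        L=np.array(L); q=L[:,2:]/1000; W=np.c_[x+np.cos(a)*q[:,0]-np.sin(a)*q[:,1],y+np.sin(a)*q[:,0]+np.cos(a)*q[:,1],z+q[:,2]]
        out.append((proj(c,W)-L[:,:2]).ravel())
    return np.concatenate(out)
for sets in ([(t,T)],[(s,S)],[(t,T),(s,S)]):
    r=least_squares(f,[.604,-.024,.55,0],args=(sets,),loss="soft_l1"); print(r.x[:2].round(4),np.degrees(r.x[2]).round(2),r.x[3].round(4),np.abs(f(r.x,sets)).max().round(1))
x,y,a,z=r.x; print("bar ctr touching", x-.06*np.cos(a),y-.06*np.sin(a))
E
python3 punch.py
python3 -m pendant '[[[1.5,2,-50,-0.5,60],[0,0,-50,0,60],[0,0,-50,0,60],[0,0,-40,0,60],[0,0,-25,0,60],[0,0,-8,0,60],[0,0,0,0,60]]]'
python3 - <<'E'
from h import *
o=monitor.get_obs(); y=rot(o["eef_rot"])[:,1]; print(o["eef_pos"],np.degrees(np.arctan2(y[1],y[0])),o["wrist_force"])
E
```

```text
[ 0.6092 -0.0266] 29.46 -0.0398 2.1
[ 0.59  -0.029] 30.09 -0.0194 1.4
[ 0.6001 -0.0273] 29.75 -0.0063 2.5
bar ctr touching 0.5480518671960468 -0.057087611798620964
time_s: 5.48
eef_pos: [0.4613, 0.3103, 0.0085]
eef_rot: [-0.0, -0.123, 0.992, -0.0]
wrist_force: [0.0, 0.2, 0.5]
opening: 0.704
[0.46127998 0.3102627  0.00847379] 104.11623922931771 [0.02014258 0.18115913 0.49931945]
```

```bash
python3 -m pendant '[[[0,0,-5,0,60],[0,0,0,0,20],[0,0,0,0,20],[0,0,0,0,20],[0,0,0,0,20],[0,0,0,0,20]]]'; python3 -m pendant '[[[0,0,20,0,20],[0,0,30,0,20],[0,0,0,0,20]]]'
python3 - <<'E'
from h import *
o=monitor.get_obs(); y=rot(o["eef_rot"])[:,1]; print(o["eef_pos"],np.degrees(np.arctan2(y[1],y[0])),o["wrist_force"])
c=imaging.camera("wrist"); save(c,"wrist3.png",None,.7); np.save("wrist3.npy",c,allow_pickle=True)
for t in ["bar_center","red_end","blue_end"]:
    for r in spotter.tip_of("wrist",t)[:4]:
        if r["confidence"]>.3: print(" tip",t,round(r["confidence"],2),world(c,r["at"]).round(3))
E
sed -i 's/x,y,a,z=p; out/x,y,a=p; z=0; out/; s/,\.55,0\]/,.55]/; s/r.x\[3\].round(4),//; s/x,y,a,z=r.x/x,y,a=r.x/' punch.py; python3 punch.py
```

```text
time_s: 6.22
eef_pos: [0.4618, 0.3106, 0.0042]
eef_rot: [0.001, -0.123, 0.992, 0.0]
wrist_force: [-1.6, -1.1, 6.1]
opening: 0.318
time_s: 6.6
eef_pos: [0.4632, 0.3112, 0.0562]
eef_rot: [0.003, -0.123, 0.992, 0.001]
wrist_force: [0.9, -0.2, -1.6]
opening: 0.312
[0.46318569 0.31123235 0.05623573] 104.13117091789469 [ 0.85131866 -0.18439953 -1.55043936]
 tip bar_center 0.97 [0.462 0.31  0.062]
 tip bar_center 0.57 [0.468 0.185 0.014]
 tip red_end 0.92 [0.421 0.228 0.01 ]
 tip red_end 0.82 [0.404 0.297 0.067]
[ 0.5988 -0.0261] 29.38 2.8
[ 0.6049 -0.0273] 29.85 1.5
[ 0.6025 -0.0269] 29.51 4.0
bar ctr touching 0.5502872641149189 -0.056442002857974745
```

View pics/wrist3.png

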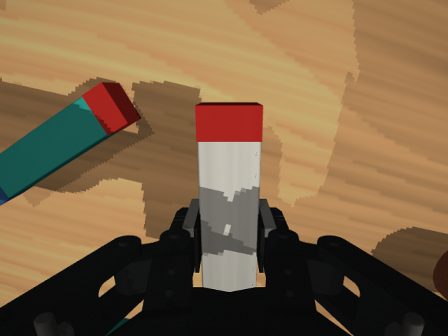

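The bar is held and lifted, red end towards the camera. Next I'll carry it to a staging point in front of the nose, turning the red end to about 29.6°.

```bash
python3 -m pendant '[[[3,-23,30,-10,20],[3,-23,25,-10,20],[3,-23,0,-10,20],[3,-23,0,-10,20],[3,-23,0,-10,20],[3,-23,0,-10,20],[3,-23,0,-10,20],[3,-23,0,-10,20]]]';  python3 -m pendant '[[[3,-23,0,-10,20],[3,-23,0,-10,20],[3,-23,0,-10,20],[3,-23,0,-10,20],[3,-23,0,-10,20],[3,-23,0,-10,20],[3,-23,0,-10,20],[3,-23,0,-10,20]]]'; python3 -m pendant '[[[5,-19,0,-4.5,20],[0,0,0,0,20],[0,0,0,0,20]]]'
cat > look.py <<'E'
from h import *
import sys
o=monitor.get_obs(); y=rot(o["eef_rot"])[:,1]; print("tcp",o["eef_pos"],"yaw_y",np.degrees(np.arctan2(y[1],y[0])),"F",o["wrist_force"].round(1),"t",o["time_s"],"q6",o["q"][5])
for n in sys.argv[2].split(","):
    c=imaging.camera(n); save(c,n+sys.argv[1]+".png"); np.save(n+sys.argv[1]+".npy",c,allow_pickle=True); print(n,c["origin"])
    for t in sys.argv[3].split(","):
        for r in spotter.tip_of(n,t)[:3]:
            if r["confidence"]>.3: w=world(c,r["at"]);print(" tip",t,round(r["confidence"],2),w.round(4),proj(c,w).round(0)[0])
E
python3 look.py 4 wrist,top,scene bar_center,red_end,blue_end,nose_face,punch
```

```text
time_s: 7.8
eef_pos: [0.4842, 0.1255, 0.107]
eef_rot: [-0.001, 0.546, 0.838, -0.001]
wrist_force: [0.8, -0.2, -2.8]
opening: 0.315
time_s: 8.8
eef_pos: [0.5083, -0.0582, 0.107]
eef_rot: [-0.001, 0.957, 0.291, -0.001]
wrist_force: [0.2, -0.1, -2.7]
opening: 0.313
time_s: 9.18
eef_pos: [0.5133, -0.076, 0.1074]
eef_rot: [-0.001, 0.967, 0.256, -0.001]
wrist_force: [0.2, 0.8, -1.6]
opening: 0.316
tcp [ 0.51328158 -0.07604836  0.10735163] yaw_y -60.31312415789522 F [ 0.2  0.8 -1.6] t 9.175 q6 0.6762276768853167
wrist [ 0.57305458 -0.04224164  0.24873776]
 tip bar_center 0.91 [ 0.5172 -0.0741  0.1131] [328. 305.]
 tip red_end 0.92 [ 0.5662 -0.0478  0.117 ] [332. 154.]
 tip blue_end 0.86 [0.5063 0.144  0.0096] [ 5. 75.]
 tip punch 0.73 [ 6.013e-01 -2.690e-02 -4.000e-04] [329.  71.]
top [0.12061558 0.01032721 1.8108086 ]
 tip bar_center 0.65 [0.4663 0.1846 0.0096] [267. 244.]
 tip bar_center 0.64 [0.2848 0.2639 0.018 ] [239. 303.]
 tip bar_center 0.63 [0.6329 0.2661 0.0117] [241. 191.]
 tip red_end 0.87 [0.6297 0.3304 0.0134] [221. 192.]
 tip red_end 0.67 [0.4195 0.2281 0.0137] [252. 259.]
 t
[... 217 characters left out ...]
p punch 0.57 [ 0.6016 -0.0226  0.    ] [334. 202.]
scene [1.3232514  0.06162636 0.8881385 ]
 tip bar_center 0.96 [0.2832 0.258  0.0133] [414. 201.]
 tip bar_center 0.61 [ 0.5154 -0.0777  0.1178] [280. 232.]
 tip bar_center 0.6 [0.4627 0.1798 0.0107] [390. 249.]
 tip red_end 0.86 [0.4215 0.2211 0.0177] [406. 235.]
 tip red_end 0.79 [0.3259 0.3014 0.0104] [432. 212.]
 tip red_end 0.73 [ 0.5631 -0.0536  0.1185] [289. 247.]
 tip blue_end 0.81 [0.2401 0.2178 0.0125] [398. 191.]
 tip blue_end 0.67 [ 0.4642 -0.1098  0.1213] [268. 216.]
 tip blue_end 0.65 [0.5078 0.139  0.0157] [374. 261.]
 tip nose_face 0.39 [ 0.5975 -0.0257  0.0237] [303. 287.]
 tip punch 0.97 [ 0.6026 -0.026   0.0012] [303. 295.]
```

View pics/wrist4.png

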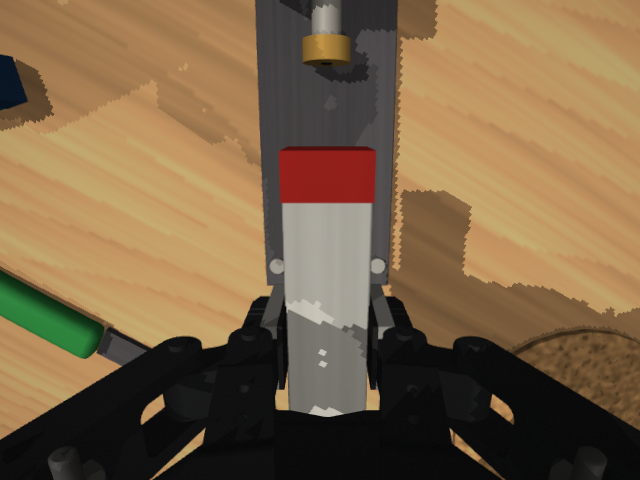

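```bash
python3 - <<'E'
from h import *
c=np.load("wrist4.npy",allow_pickle=True).item()
B=onz(c,[[257,0],[267,283],[397,0],[389,285]],.008); print(B.round(4))
hd=lambda d:np.degrees(np.arctan2(d[1],d[0]))
print("edges",hd(B[0]-B[1]),hd(B[2]-B[3]),"w",np.linalg.norm(B[1]-B[3]))
a=np.radians((hd(B[0]-B[1])+hd(B[2]-B[3]))/2); u=np.array([np.cos(a),np.sin(a)]);n=np.array([-u[1],u[0]])
mid=(B[1]+B[3])[:2]/2; print("front mid",mid,"origin",mid+.135*u)
N=onz(c,[[303,58],[350,58],[326.5,64]],.022);print("nose",N.round(4),np.linalg.norm(N[0]-N[1]))
zt=.107+.0235
A=onz(c,[[280,150],[376,150],[284,204],[373,204],[289,400],[367,400]],zt);print(A.round(4),[hd(A[0]-A[4]),hd(A[1]-A[5])],np.linalg.norm(A[0]-A[1]),np.linalg.norm(A[4]-A[5]))
o=monitor.get_obs();tcp=o["eef_pos"];print(tcp)
for nm,p in [("frontmid",mid),("L",(B[0]+B[2])[:2]/2),("nose",(N[0]+N[1])[:2]/2),("tcp",tcp[:2]),("redtip",(A[0]+A[1])[:2]/2),("barback",(A[4]+A[5])[:2]/2)]:
    print(nm,"along",(p-mid)@u,"lat",(p-mid)@n)
print(np.degrees(a))
E
```

```text
[[ 0.6138  0.0262  0.008 ]
 [ 0.4676 -0.0567  0.008 ]
 [ 0.6523 -0.0415  0.008 ]
 [ 0.5059 -0.1268  0.008 ]]
edges 29.558604944714325 30.252755644602455 w 0.07987107193874439
front mid [ 0.48673678 -0.09178067] origin [ 0.60376117 -0.02447322]
nose [[ 0.5977 -0.013   0.022 ]
 [ 0.6102 -0.0349  0.022 ]
 [ 0.6013 -0.0255  0.022 ]] 0.02516984540627991
[[ 0.5603 -0.0334  0.1305]
 [ 0.5743 -0.0579  0.1305]
 [ 0.5467 -0.042   0.1305]
 [ 0.5601 -0.0655  0.1305]
 [ 0.4851 -0.0766  0.1305]
 [ 0.4988 -0.1007  0.1305]] [np.float64(29.85025068148154), np.float64(29.57950873680119)] 0.028161499032789306 0.02775159724773215
[ 0.51410346 -0.0767237   0.10828384]
frontmid along 0.0 lat 0.0
L along 0.16875460300218717 lat 4.049312281308233e-06
nose along 0.13544452058899117 lat 0.0003769391994174318
tcp along 0.03122973951087434 lat -0.0005922140126283812
redtip along 0.09284393447087096 lat -0.00017667856721273345
barback along 0.0060997490035837295 lat 0.00011216135907957655
29.90568029465839
```

Bar and punch are aligned within about 1 mm and 0.3°. The red tip is about 42 mm short of the nose. I'll lower and approach.

```bash
python3 -m pendant '[[[0,0,-40,0,20],[0,0,-40,0,20],[0,0,-13,0,20],[0,0,0,0,20]]]'; python3 -m pendant '[[[17.5,10,0,0,20],[17.5,10,0,0,20],[0,0,0,0,20],[0,0,0,0,20]]]'; python3 -m pendant '[[[4,2.5,0,0,20],[4,2.5,0,0,20],[0,0,0,0,20]]]'; python3 look.py 5 wrist nose_face,red_end
```

```text
time_s: 10.58
eef_pos: [0.5139, -0.0766, 0.015]
eef_rot: [-0.0, 0.967, 0.256, -0.0]
wrist_force: [-0.6, -0.2, -1.6]
opening: 0.313
time_s: 11.08
eef_pos: [0.5492, -0.0571, 0.0161]
eef_rot: [0.0, 0.967, 0.256, 0.0]
wrist_force: [-0.2, -0.6, -2.0]
opening: 0.311
time_s: 11.45
eef_pos: [0.5568, -0.0522, 0.0153]
eef_rot: [0.0, 0.967, 0.256, -0.001]
wrist_force: [-4.7, -5.0, 0.2]
opening: 0.319
tcp [ 0.55676422 -0.0521633   0.01533905] yaw_y -60.37180741266118 F [-4.7 -5.   0.2] t 11.45 q6 0.7492442050574332
wrist [ 0.61644467 -0.01819718  0.15670613]
 tip nose_face 0.97 [ 0.6092 -0.0219  0.0206] [326. 151.]
 tip red_end 0.78 [ 0.6087 -0.0206  0.0237] [322. 151.]
```

Contact: about 6 N along the push direction, nose roughly 8 mm back. Pushing on to the stop.

```bash
python3 -m pendant '[[[1.7,1,0,0,20],[1.7,1,0,0,20],[0,0,0,0,20]]]'; python3 -m pendant '[[[0.9,0.5,0,0,20],[0,0,0,0,20]]]'
```

```text
time_s: 11.98
eef_pos: [0.5596, -0.0504, 0.0151]
eef_rot: [0.0, 0.967, 0.256, -0.001]
wrist_force: [-5.0, -5.8, -0.1]
opening: 0.318
time_s: 12.22
eef_pos: [0.5596, -0.0504, 0.015]
eef_rot: [0.0, 0.967, 0.256, -0.002]
wrist_force: [-9.7, -7.5, 2.4]
opening: 0.318
```

```bash
python3 -m pendant '[[[0.4,0.2,0,0,20],[0,0,0,0,20],[0,0,0,0,20]]]'; python3 look.py 6 wrist nose_face,red_end
```

```text
time_s: 12.6
eef_pos: [0.5596, -0.0503, 0.0149]
eef_rot: [0.0, 0.967, 0.256, -0.003]
wrist_force: [-11.6, -7.9, 4.0]
opening: 0.32
tcp [ 0.5595752  -0.05030108  0.01491435] yaw_y -60.37167699320085 F [-11.6  -7.9   4. ] t 12.6 q6 0.7563849937325202
wrist [ 0.61982291 -0.01622426  0.15605488]
 tip nose_face 0.68 [ 0.6115 -0.0188  0.017 ] [322. 150.]
 tip nose_face 0.64 [ 0.5617 -0.0486  0.0209] [326. 309.]
 tip red_end 0.9 [ 0.612  -0.0196  0.0236] [325. 151.]
```

View pics/wrist6.png

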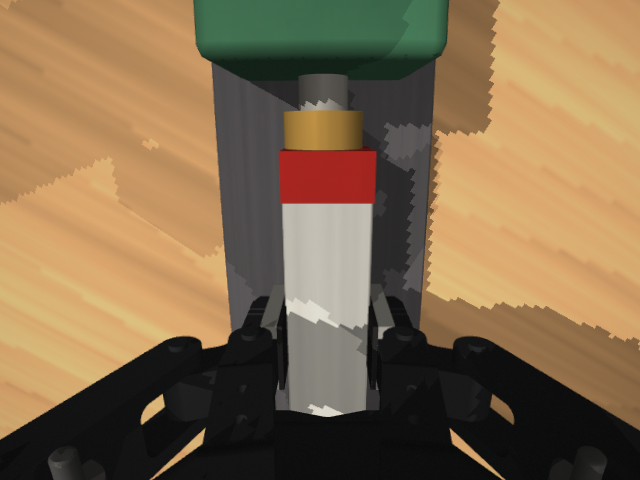

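The nose (cols 285–362) is centred on the red end (280–376). Force rises well past 7.7 N with no further motion, so the nose is at its stop. Now I'll back off, lift and turn the bar +180°.

```bash
python3 -m pendant '[[[-12,-7,0,0,20],[-18,-10,0,0,20],[-17.5,-10,0,0,20],[0,0,40,0,20],[0,0,45,0,20],[0,0,0,10,20],[0,0,0,10,20],[0,0,0,10,20]]]'; python3 -m pendant '[[[0,0,0,10,20],[0,0,0,10,20],[0,0,0,10,20],[0,0,0,10,20],[0,0,0,10,20],[0,0,0,10,20],[0,0,0,10,20],[0,0,0,10,20]]]'; python3 -m pendant '[[[0,0,0,10,20],[0,0,0,10,20],[0,0,0,10,20],[0,0,0,10,20],[0,0,0,10,20],[0,0,0,10,20],[0,0,0,10,20],[0,0,0,0,20]]]'; python3 look.py 7 wrist,top,scene bar_center,red_end,blue_end,nose_face
```

```text
time_s: 13.75
eef_pos: [0.5147, -0.0758, 0.1006]
eef_rot: [0.0, 0.866, 0.5, 0.001]
wrist_force: [-0.8, 0.2, -2.5]
opening: 0.313
time_s: 14.75
eef_pos: [0.5146, -0.0757, 0.1004]
eef_rot: [0.0, 0.342, 0.94, 0.0]
wrist_force: [0.3, 0.0, -2.2]
opening: 0.317
time_s: 15.75
eef_pos: [0.5145, -0.0758, 0.1004]
eef_rot: [0.0, -0.255, 0.967, 0.0]
wrist_force: [0.9, 0.0, -1.9]
opening: 0.32
tcp [ 0.51453872 -0.07577027  0.10035536] yaw_y 119.53013957801649 F [ 0.9  0.  -1.9] t 15.75 q6 -2.461643997954058
wrist [ 0.45625064 -0.10876547  0.2417621 ]
 tip bar_center 0.75 [ 0.5149 -0.0745  0.1052] [330. 312.]
 tip red_end 0.92 [ 0.4608 -0.1046  0.109 ] [332. 146.]
 tip blue_end 0.58 [0.5045 0.1425 0.0108] [602. 374.]
top [0.12061558 0.01032721 1.8108086 ]
 tip bar_center 0.77 [0.6331 0.2686 0.0112] [240. 191.]
 tip bar_center 0.66 [0.4703 0.1858 0.0128] [266. 242.]
 tip bar_center 0.62 [0.2841 0.2607 0.0166] [240. 303.]
 tip red_end 0.89 [0.4227 0.2306 0.0136] [251. 258.]
 tip red_end 0.72 [0.6277 0.3316 0.0114] [220. 193.]
 tip red_end 0.61 [ 0.4608 -0.1061  0.1077] [364. 239.]
 tip blue_end 0.89 [0.5047 0.1433 0.0111] [280. 231.]
 tip blue_end 0.74 [0.6295 0.2071 0.0098] [260. 192.]
scene [1.3232514  0.06162636 0.8881385 ]
 tip bar_center 0.72 [0.4625 0.1805 0.0145] [390. 248.]
 tip bar_center 0.7 [ 0.5167 -0.0787  0.1134] [280. 234.]
 tip bar_center 0.66 [0.6305 0.2624 0.0112] [432. 303.]
 tip red_end 0.96 [ 0.4564 -0.1101  0.1097] [269. 217.]
 tip red_end 0.92 [0.3278 0.3005 0.0115] [432. 213.]
 tip red_end 0.74 [0.6329 0.3224 0.0089] [459. 305.]
 tip blue_end 0.95 [0.2365 0.215  0.0139] [397. 190.]
 tip blue_end 0.9 [0.6281 0.2046 0.0118] [406. 302.]
 tip blue_end 0.75 [ 0.5672 -0.0498  0.1136] [291. 250.]
 tip nose_face 0.51 [ 0.5957 -0.0292  0.0199] [302. 288.]
```

```bash
python3 - <<'E'
import cv2,numpy as np
w=cv2.imread("pics/wrist7.png"); s=cv2.imread("pics/scene7.png")[180:340,210:370]
cv2.imwrite("pics/c7.png",np.hstack([cv2.resize(w,(480,360)),cv2.resize(s,(320,360),interpolation=cv2.INTER_CUBIC)]))
E
```

```text
(no output)
```

View pics/c7.png

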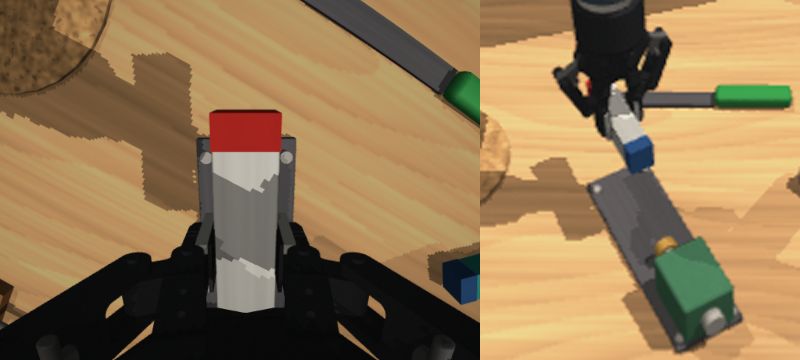

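```bash
python3 - <<'E'
from h import *
c=np.load("wrist7.npy",allow_pickle=True).item()
k=640/480
B=onz(c,np.array([[198,138],[296,138]])*k,.008)
zt=.1+.0235
A=onz(c,np.array([[209.5,113],[281.5,113],[216,300],[278,300]])*k,zt)
a=np.radians(29.8);u=np.array([np.cos(a),np.sin(a)]);n=np.array([-u[1],u[0]])
mid=(B[0]+B[1])[:2]/2;print("mid",mid,np.linalg.norm(B[0]-B[1]))
for p in A: print(p.round(4),((p[:2]-mid)@u).round(4),((p[:2]-mid)@n).round(4))
E
```

```text
mid [ 0.48419186 -0.09146255] 0.0774309081711817
[ 0.4691 -0.1176  0.1235] -0.0261 -0.0152
[ 0.4552 -0.0931  0.1235] -0.026 0.013
[ 0.5443 -0.0749  0.1235] 0.0604 -0.0155
[ 0.5298 -0.0493  0.1235] 0.0606 0.0139
```

```bash
python3 -m pendant '[[[0,0,-40,0.3,20],[0,0,-35,0,20],[0,0,-10.5,0,20],[17.5,10,0,0,20],[17.5,10,0,0,20],[0,0,0,0,20],[4,2.5,0,0,20],[4,2.5,0,0,20]]]'; python3 -m pendant '[[[1.7,1,0,0,20],[1.7,1,0,0,20],[0,0,0,0,20]]]'; python3 -m pendant '[[[1.3,0.8,0,0,20],[0,0,0,0,20]]]';python3 -m pendant '[[[0.9,0.5,0,0,20],[0,0,0,0,20]]]'
```

```text
time_s: 17.5
eef_pos: [0.5567, -0.0516, 0.015]
eef_rot: [-0.001, -0.258, 0.966, -0.0]
wrist_force: [-4.4, -4.2, 0.9]
opening: 0.317
time_s: 17.88
eef_pos: [0.5598, -0.0497, 0.0148]
eef_rot: [-0.001, -0.258, 0.966, -0.0]
wrist_force: [-5.4, -4.9, 0.5]
opening: 0.314
time_s: 18.12
eef_pos: [0.5608, -0.0491, 0.0147]
eef_rot: [-0.001, -0.258, 0.966, -0.0]
wrist_force: [-6.8, -5.3, 0.9]
opening: 0.315
time_s: 18.38
eef_pos: [0.5608, -0.049, 0.0146]
eef_rot: [-0.002, -0.258, 0.966, -0.0]
wrist_force: [-10.2, -8.7, 2.2]
opening: 0.316
```

```bash
python3 -m pendant '[[[0.4,0.2,0,0,20],[0,0,0,0,20],[0,0,0,0,20]]]'; python3 look.py 8 scene blue_end,nose_face,pad
python3 - <<'E'
import cv2,numpy as np
a=[cv2.resize(cv2.imread(f)[235:345,240:350],(390,390),interpolation=cv2.INTER_CUBIC) for f in ("pics/scene7.png","pics/scene8.png")]
cv2.imwrite("pics/c8.png",np.hstack(a))
E
```

```text
time_s: 18.75
eef_pos: [0.5608, -0.049, 0.0145]
eef_rot: [-0.003, -0.258, 0.966, -0.0]
wrist_force: [-10.9, -9.1, 4.6]
opening: 0.312
tcp [ 0.56077214 -0.04898617  0.01450806] yaw_y 119.91881257070928 F [-10.9  -9.1   4.6] t 18.75 q6 -2.387136018063414
scene [1.3232514  0.06162636 0.8881385 ]
 tip blue_end 0.97 [ 0.6132 -0.0221  0.028 ] [304. 291.]
 tip blue_end 0.91 [0.628  0.203  0.0111] [405. 302.]
 tip blue_end 0.88 [0.5071 0.1353 0.0151] [373. 261.]
 tip pad 0.79 [ 0.4655 -0.3257  0.0025] [187. 251.]
```

View pics/c8.png

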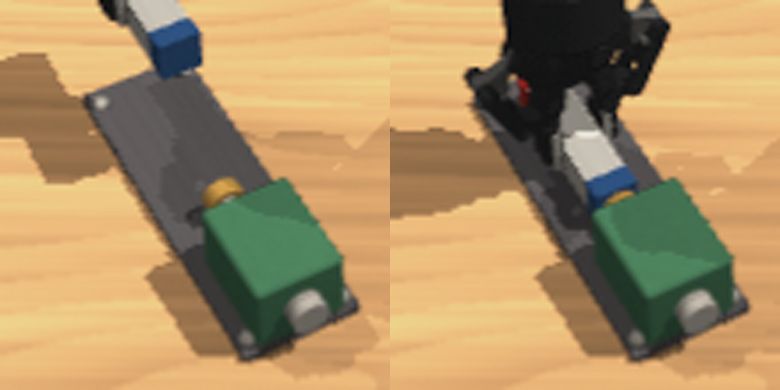

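The nose is pressed right in to the housing by the blue end, at the stop with about 14 N. Backing off and carrying the bar to the pad.

```bash
python3 -m pendant '[[[-12,-7,0,0,20],[-18,-10,0,0,20],[-16,-10,0,0,20],[0,0,40,0,20],[0,0,45,0,20],[-6,-30,0,-4,20],[-6,-30,0,-4,20],[-6,-30,0,-4,20]]]'; python3 -m pendant '[[[-6,-31,0,-4,20],[-6,-31,0,-4,20],[-6,-31,0,-4,20],[-6,-31,0,-4,20],[-6,-31,0,-2,20],[0,0,0,0,20],[0,0,0,0,20]]]'; python3 look.py 9 wrist,scene,top pad,red_end,nose_face; python3 - <<'E'
import cv2
cv2.imwrite("pics/w9.png",cv2.resize(cv2.imread("pics/wrist9.png"),None,fx=.8,fy=.8))
E
```

```text
time_s: 19.95
eef_pos: [0.4991, -0.1655, 0.1002]
eef_rot: [0.001, -0.155, 0.988, -0.0]
wrist_force: [-0.6, 0.2, -2.8]
opening: 0.316
time_s: 20.82
eef_pos: [0.469, -0.319, 0.0996]
eef_rot: [-0.0, 0.001, 1.0, 0.0]
wrist_force: [0.0, 0.2, -2.6]
opening: 0.313
tcp [ 0.46899388 -0.31898677  0.09960664] yaw_y 89.91489895224292 F [ 0.   0.2 -2.6] t 20.825 q6 -2.376402812267423
wrist [ 0.40202253 -0.31858154  0.24105805]
 tip red_end 0.64 [ 0.4093 -0.3192  0.1085] [325. 150.]
scene [1.3232514  0.06162636 0.8881385 ]
 tip pad 0.91 [ 0.4636 -0.3247  0.0023] [188. 251.]
 tip red_end 0.98 [0.6314 0.3233 0.0132] [460. 303.]
 tip red_end 0.87 [ 0.4053 -0.325   0.1117] [184. 202.]
 tip red_end 0.87 [0.4199 0.2224 0.0158] [406. 235.]
 tip nose_face 0.44 [ 0.5993 -0.0284  0.0206] [302. 289.]
 tip nose_face 0.42 [ 0.5285 -0.3238  0.1142] [172. 237.]
top [0.12061558 0.01032721 1.8108086 ]
 tip red_end 0.89 [0.4207 0.2318 0.0114] [251. 259.]
 tip red_end 0.8 [0.6267 0.3334 0.0132] [220. 193.]
 tip red_end 0.55 [0.3268 0.3073 0.0108] [225. 290.]
 tip nose_face 0.64 [ 0.6015 -0.0217  0.0212] [334. 200.]
```

View pics/w9.png

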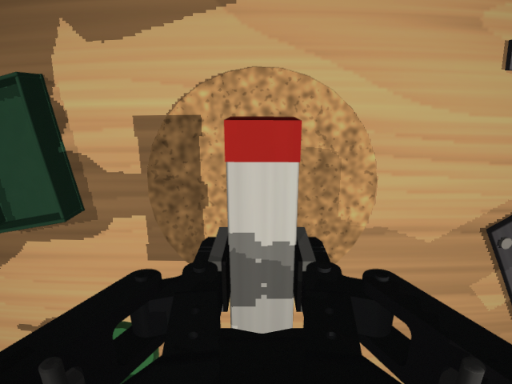

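```bash
python3 - <<'E'
from h import *
c=np.load("wrist9.npy",allow_pickle=True).item()
P=onz(c,np.array([[263,66],[148,180],[378,180]])/.8,.006);print(P.round(4),"centre",P[0]+[.09,0,0],(P[1]+P[2])/2)
E
python3 -m pendant '[[[-3,-2,-40,0,20],[0,0,-35,0,20],[0,0,-11,0,20],[0,0,0,0,20]]]'; python3 -m pendant '[[[0,0,-2,0,20],[0,0,0,0,20]]]'
```

```text
[[ 0.3775 -0.3174  0.006 ]
 [ 0.4598 -0.4062  0.006 ]
 [ 0.4601 -0.2287  0.006 ]] centre [ 0.46754986 -0.31743963  0.006     ] [ 0.45996652 -0.31745155  0.006     ]
time_s: 21.92
eef_pos: [0.4662, -0.3213, 0.0135]
eef_rot: [-0.0, 0.001, 1.0, 0.0]
wrist_force: [0.3, 1.0, -1.6]
opening: 0.317
time_s: 22.18
eef_pos: [0.4671, -0.3222, 0.013]
eef_rot: [0.001, 0.001, 1.0, -0.001]
wrist_force: [0.6, 0.5, -2.2]
opening: 0.313
```

```bash
python3 -m pendant '[[[0,0,-1,0,20],[0,0,0,0,20]]]';  python3 -m pendant '[[[0,0,-1,0,20],[0,0,0,0,20]]]'
```

```text
time_s: 22.42
eef_pos: [0.4664, -0.3216, 0.0111]
eef_rot: [0.0, 0.001, 1.0, -0.0]
wrist_force: [1.1, 0.4, -2.5]
opening: 0.316
time_s: 22.68
eef_pos: [0.4664, -0.3216, 0.0101]
eef_rot: [0.0, 0.001, 1.0, -0.0]
wrist_force: [-1.4, 1.1, 1.8]
opening: 0.313
```

Contact with the pad: Fz went from -2.5 to +1.8 at TCP 10 mm, so the pad top is about 6 mm as expected. Releasing and rising.

```bash
python3 -m pendant '[[[0,0,0,0,35],[0,0,0,0,45],[0,0,0,0,60],[0,0,0,0,60],[0,0,0,0,60],[0,0,25,0,60],[0,0,50,0,60],[0,0,50,0,60]]]'; python3 -m pendant '[[[0,0,50,0,60],[0,0,0,0,60],[0,0,0,0,60]]]'; python3 look.py 10 wrist,scene,top bar_center,red_end,blue_end,pad
python3 - <<'E'
import cv2,numpy as np
w=cv2.imread("pics/wrist10.png"); s=cv2.imread("pics/scene10.png")
cv2.imwrite("pics/c10.png",np.hstack([cv2.resize(w,(400,300)),cv2.resize(s,(400,300),interpolation=cv2.INTER_AREA)]))
E
```

```text
time_s: 23.68
eef_pos: [0.466, -0.3212, 0.1358]
eef_rot: [-0.0, 0.001, 1.0, 0.0]
wrist_force: [0.5, -0.4, 0.3]
opening: 0.707
time_s: 24.05
eef_pos: [0.466, -0.3212, 0.1843]
eef_rot: [-0.0, 0.001, 1.0, 0.0]
wrist_force: [0.4, 0.1, -0.0]
opening: 0.706
tcp [ 0.46603513 -0.32119201  0.18434021] yaw_y 89.92830981395642 F [ 0.4  0.1 -0. ] t 24.05 q6 -2.3826390698568196
wrist [ 0.39912502 -0.32075416  0.32584667]
 tip bar_center 0.76 [ 0.4683 -0.3245  0.0182] [322. 217.]
 tip red_end 0.66 [ 0.4061 -0.3229  0.0179] [324. 137.]
 tip blue_end 0.71 [ 0.5275 -0.3215  0.0216] [326. 288.]
scene [1.3232514  0.06162636 0.8881385 ]
 tip bar_center 0.77 [0.2807 0.2587 0.0124] [415. 201.]
 tip bar_center 0.7 [ 0.4665 -0.3225  0.0215] [187. 246.]
 tip bar_center 0.56 [0.6308 0.264  0.0119] [433. 303.]
 tip red_end 0.72 [0.6332 0.3244 0.0129] [460. 304.]
 tip red_end 0.64 [0.329  0.3009 0.0088] [432. 214.]
 tip red_end 0.59 [0.4202 0.2247 0.0132] [407. 236.]
 tip blue_end 0.92 [0.6285 0.2039 0.011 ] [406. 302.]
 tip blue_end 0.81 [0.2393 0.2146 0.0134] [397. 191.]
 tip blue_end 0.67 [ 0.5283 -0.3264  0.0236] [179. 264.]
 tip pad 0.62 [ 0.4664 -0.3258  0.0012] [187. 252.]
top [0.12061558 0.01032721 1.8108086 ]
 tip bar_center 0.71 [0.6323 0.2686 0.0131] [240. 191.]
 tip bar_center 0.65 [0.4667 0.1844 0.0104] [267. 244.]
 tip bar_center 0.51 [0.2815 0.264  0.0164] [239. 304.]
 tip red_end 0.94 [0.4184 0.2325 0.0118] [251. 259.]
 tip red_end 0.66 [6.850e-01 4.172e-01 5.000e-04] [195. 177.]
 tip red_end 0.64 [0.3263 0.3054 0.0118] [226. 290.]
 tip blue_end 0.92 [0.629  0.2075 0.01  ] [260. 193.]
 tip blue_end 0.67 [0.5055 0.1442 0.0106] [280. 231.]
```

View pics/c10.png

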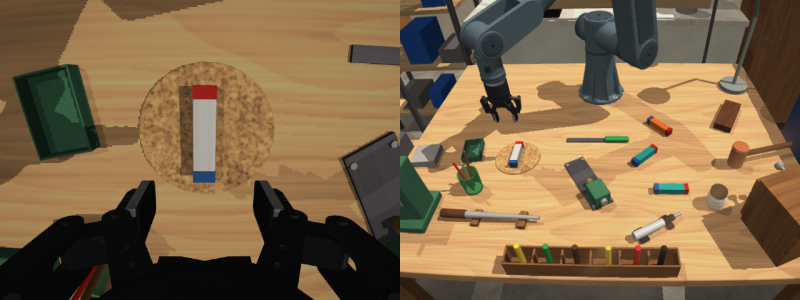

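```bash
python3 -c "
from bench import order; print(order.hand_in())"
```

```text
the job is handed in; nothing more can be done
None
```

I marked both ends of the bar, red first and then blue, laid it flat on the cork pad, let go and handed the job in at about 24 s of the 70 s allowed.

- **Marks:** I pushed each end until the force rose to about 14 N with no further movement. That is well past the 7.7 N spring force, so I took the nose to be at its stop, and held each end there for more than 0.3 s. By the camera, the bar was within about 1.5 mm sideways and 0.5° of square. Height was not measured directly; I carried the bar an estimated 2–3 mm above the bed.
- **Placement:** In the last wrist view the bar lies wholly on the pad, at least about 13 mm from the edge. The gripper is open and about 18 cm above the bench. In the scene view the punch and the other things on the bench look unmoved.
- **Disagreements:**
  - **Nose travel:** My red-end position estimate gave only about 10–10.5 mm of nose travel instead of 12 (±2 mm). The blue stop came about 1.5 mm short of what I worked out from the red one. I relied on the force instead.
  - **Punch position:** The first fit gave wrong heights, so I fixed its height at the bench and measured again from close up.

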